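Weigh a large objective on the sprung balance

ROBOT

A 7-joint arm with a two-finger parallel gripper is mounted at the origin on the work surface. World frame = base frame: x ahead of the robot, y to its left, z up, the work surface at z = 0. Lengths are in m, angles in rad, forces in N, time in s.
With the tool pointing down it reaches from about 0.35 to 0.775 m from the base axis. Payload 3.1 kg.
Tool frame: the origin (TCP) lies at the very end of the fingers, on their centre line; the grasp point (between the pads) lies 19 mm behind it; z points along the fingers, y is the line along which they close (so a half turn about z gives the same grasp; the last joint's range is limited). The gripper opens to 85 mm and grips with 20 to 120 N. Pads are 22 mm wide; open, the fingers measure 114 mm over their backs; the gripper's body (76 mm by 85 mm) begins 54 mm behind the grasp point. The pads swing forward as they close: fully open they stand 13 mm farther back than shut.
Start: joints at [-0.042, 0.311, 0.014, 1.512, -0.004, 1.319, -0.027], TCP at [0.55, 0, 0.231] pointing down, gripper open.
Joint ranges: [-2.7, 2.7], [-0.3, 1.91], [-1.27, 1.3], [0.12, 2.57], [-1.44, 4.58], [0.2, 2.03], [-3.05, 3.05]. Speed limits (rad/s): [2.79, 2.79, 3.14, 3.14, 3.14, 3.14, 3.14].

INTERFACE

Orientations are given as a 3x3 rotation matrix whose columns are the frame's x, y, z axes.
In Python, from rig import manip gives the robot as it stands. Calls block until the motion is done:
- manip.move_to(position, orientation): joint-space move of the TCP to a pose.
- manip.movel(position, vel=0.15, rotation=None): straight line of the TCP; rotation=None keeps the orientation; vel is the mean speed in m/s.
- manip.move_joints(angles): joint-space move.
- manip.command_gripper(opening, squeeze=None): finger opening in m; squeeze is the grip in N (None keeps the last); returns when the fingers have stopped.
- manip.sleep(seconds).
- manip.solve_ik(position, orientation): joint angles nearest the present ones, or None.
- manip.get_obs(): the state.
- manip.get_image(name): name is "scene" or "side" or "wrist"; returns a dict with "color" (400x640x3 uint8, red, green, blue), "mtx" (3x3 intrinsics, pixels), "k1" (the pictures are not rectified: a ray, as slopes to the right and down, at radius r is drawn at 1 + k1 r^2 times it, then the intrinsics apply), "xyz" and "orientation" of the camera in the world. Camera axes: x right, y up, looking along -z (the intrinsics and any distortion apply to the point x, -y, -z); pixel columns grow to the right and rows downward; lengths in m; the calibration is good to about 2 mm. A picture is of the moment at which its call begins. There is no depth.
A pose or a line that the arm cannot do raises manip.IKError and nothing moves.
- manip.hand_in(): hands the job in; it is judged then, once.
The state is a dict: "time": time; "joints": joint angles; "joint_vel": joint speeds; "tau": joint torques, N m; "tool_pos": TCP position; "ee_rot": TCP orientation; "force": force on the tool from outside, world axes, zero at the start; "wrist_torque": the same for the moment, N m; "gripper_width": finger opening in m; "grip_force": force on a finger pad.
Only numpy, scipy, OpenCV 4.12 (cv2) and the standard library are available. Lean on these libraries where they do the work, as an engineer would, in place of code of your own. Each camera call takes 0.05 s, during which the arm holds its last target. There are 200 camera calls.

TASK

Swing the steel stop arm fully aside, leaving the big brass-rimmed objective lens waiting on the ledge while you do it. Then slide the objective along the ledge, without lifting it, onto the sprung balance pan and leave it sitting centred there, flat and at rest. Do not press the pan down hard or tip the lens, and leave the other things on the bench where they are.

Things in the scene. Friction and masses are not known exactly. Their poses are not given: they have to be found in the camera images.
- balance: Grey balance, 150 x 128 x 58 mm, with a steel loading ledge, fixed. Origin on the bench (z = 0) under the pan's centre. The ledge is a flat open plate running from the pan along the balance's +y: y = 68 to 275 mm, x = -75 to +75 mm, top 76 mm above the bench. A cam-lever clamp at x = -105, y = 85 mm carries the stop arm's pivot.
- pan_centre (a point): Centre of the top face of the round aluminium pan, marked with a small dark dot. Pan 130 mm in diameter, no rim; unloaded its top is 75 mm above the bench, 1 mm below the ledge, with a 3 mm gap to the ledge. Moves down with the pan.
- pan (a joint): How far the sprung pan has sunk, in m: 0 empty, 0.010 at its bottom stop; 1.25 N per mm, so the objective alone sinks it about 3 to 5 mm.
- stop_arm (a joint): Angle of the stop arm, rad: at 0 it lies across the ledge (along the balance's +x) between objective and pan; grows as it swings over the pan, away from the objective (clockwise from above), to its stop at 1.75, where it lies beside the pan on its -x side. Slight friction keeps it where it is left.
- stop_knob (a point): Middle of the upright black knob at the free end of the stop arm: a cylinder 16 mm in diameter, 40 mm tall, its top 136 mm and its foot 96 mm above the bench. The arm below it is a steel bar 12 x 12 mm, 84 to 96 mm above the bench.
- stop_pivot (a point): A point on the stop arm's upright pivot axis (at balance x = -105, y = 85 mm), as high as the knob's middle; 200 mm from the knob's axis. The pivot boss itself is 22 mm in diameter, its top 108 mm above the bench.
- objective: The large objective lens: a round brass cell 96 mm in diameter and 28 mm tall with a domed glass on top (39 mm tall in all), about 0.5 kg, standing flat on the ledge. Origin at the centre of its underside, z up.
- binocular_body: Brown bakelite binocular body, two barrels side by side, about 120 x 125 x 56 mm, lying on the bench. Bystander. Origin at the centre of its underside.
- screw_block: Brass collimation screw block, 50 x 60 x 36 mm with four screw heads on top. Bystander. Origin at the centre of its underside.
- shim_rack: Chrome prism shim rack, 60 x 100 mm base with six upright plates, 40 mm tall. Bystander. Origin at the centre of its underside.
Things that resemble listed ones, but are neither listed nor needed, are in the scene too. Leave any orange or red look-alike of the objective alone.

How it is judged:
By the outcome, as a careful person would: the job done as asked, in the order asked, and still so for the second after the job is handed in, with the robot touching nothing.
It also fails if it takes over 64 s, if anything falls off the work surface, if the arm or the gripper's body presses on something with over 40 N, if the wrist force passes 120 N, or if a joint passes its speed limit or range.

## Working session

There is one attempt and no reset: what is moved stays moved. The work goes in short steps, each a Python script; the robot and the scene stay as the last script left them, time stands still between calls to the robot, and variables do not carry over. Pictures are saved under pics/ and viewed, at most 10 in all, crops included, and the job is handed in when it is done.

```bash
ls; mkdir -p pics
cat > h.py <<'E'
import numpy as np, cv2
from rig import manip
def snap(n,f):
    d=manip.get_image(n); cv2.imwrite(f'pics/{f}.png',d["color"][:,:,::-1]); np.save(f'pics/{f}.npy',d,allow_pickle=True); return d
def load(f): return np.load(f'pics/{f}.npy',allow_pickle=True).item()
def ray(d,u,v):
    p=cv2.undistortPoints(np.array([[[u,v]]],float),np.array(d["mtx"]),np.array([d["k1"],0,0,0.]))[0,0]
    r=np.array(d["orientation"])@np.array([p[0],-p[1],-1.]); return np.array(d["xyz"]),r
def plane(d,u,v,z):
    o,r=ray(d,u,v); return o+r*(z-o[2])/r[2]
def proj(d,P):
    q=np.array(d["orientation"]).T@(np.array(P)-np.array(d["xyz"])); x=q[0]/-q[2]; y=-q[1]/-q[2]
    s=1+d["k1"]*(x*x+y*y); w=np.array(d["mtx"])@[x*s,y*s,1]; return w[:2]
E
python3 - <<'E'
from h import *
for n in("scene","side"):
    d=snap(n,n+"0"); print(n,d["xyz"],d["orientation"],d["k1"],d["mtx"])
E
```

```text
pics
scene [ 1.40062625 -0.52074301  0.93647207] [[ 0.53845043 -0.53754417  0.64893559]
 [ 0.84248413  0.35902215 -0.40165109]
 [-0.01707705  0.76298713  0.64618806]] -0.09313545682642507 [[382.80083834   0.         320.93306209]
 [  0.         382.80083834 195.39416327]
 [  0.           0.           1.        ]]
side [0.43822368 0.93501705 0.80396935] [[-0.98840224  0.07968588 -0.12927168]
 [-0.15131281 -0.58889014  0.79392244]
 [-0.0128624   0.80427518  0.59411782]] -0.10304387045806987 [[454.54207375   0.         316.31626113]
 [  0.         454.54207375 207.56246234]
 [  0.           0.           1.        ]]
```

View pics/scene0.png

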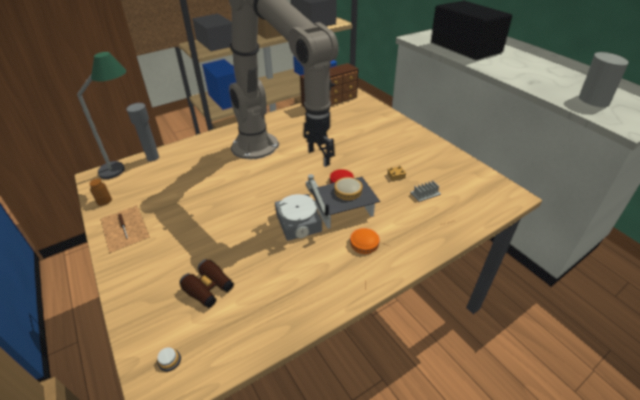

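View pics/side0.png

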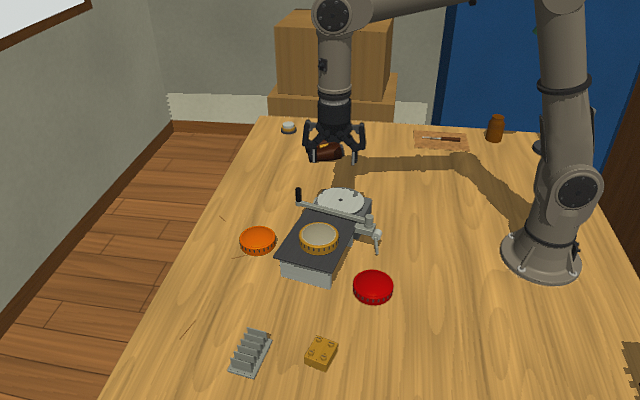

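Side view: pan at about (341,200), objective (319,236), knob (298,195), clamp (365,228). Next I refine on enlarged crops.

Run:
```python
from h import *
d=load("side0"); c=d["color"][170:300,230:400,::-1]
cv2.imwrite("pics/side0c.png",cv2.resize(c,None,fx=4.5,fy=4.5,interpolation=cv2.INTER_CUBIC))
d=load("scene0")
c=d["color"][160:250,260:390,::-1]
cv2.imwrite("pics/scene0c.png",cv2.resize(c,None,fx=6,fy=6,interpolation=cv2.INTER_CUBIC))
s=load("side0")
for n,u,v,z in(("pan",341,200,.075),("obj",319,236,.11),("knob",298,195,.116)): print(n,plane(s,u,v,z))
```

```text
pan [ 0.53464364 -0.08295706  0.075     ]
obj [0.56575486 0.11892143 0.11      ]
knob [ 0.64449815 -0.0331866   0.116     ]
```

View pics/side0c.png

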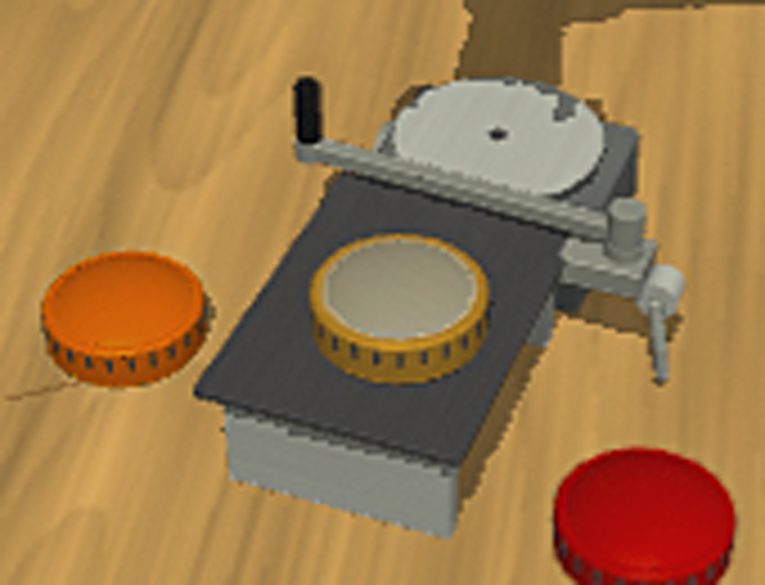

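View pics/scene0c.png

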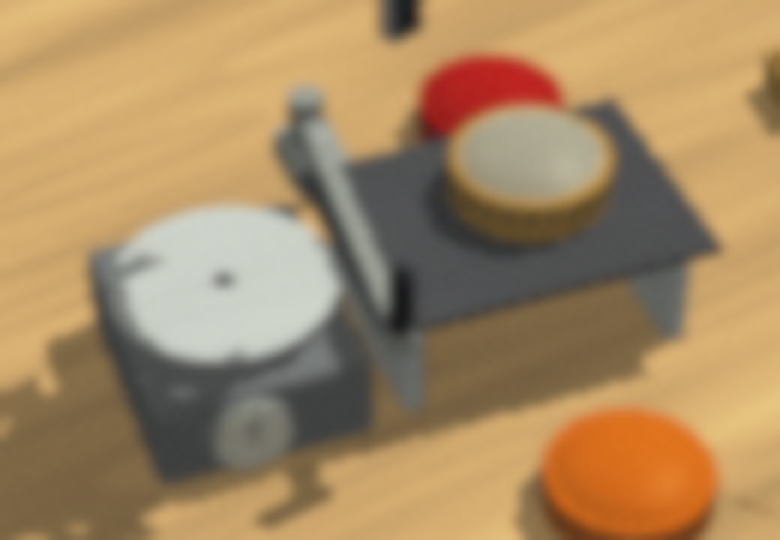

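Crop shows: pan dot (497,133), knob (307,110), pivot boss top (627,208), lens rim centre (400,291), ledge end corners (195,392) and (455,462). In the scene crop: dot (223,280), knob (400,300), pivot boss top (305,100), lens rim centre (532,160).

```bash
cat >> h.py <<'E'
def tri(a,ua,b,ub):
    A,B=[],[]
    for d,u in((a,ua),(b,ub)):
        o,r=ray(d,*u); r/=np.linalg.norm(r); M=np.eye(3)-np.outer(r,r); A.append(M); B.append(M@o)
    return np.linalg.lstsq(np.vstack(A),np.hstack(B),rcond=None)[0]
E
python3 - <<'E'
from h import *
np.set_printoptions(precision=4,suppress=True)
s=load("side0"); c=load("scene0")
S=lambda x,y:(230+(x+.5)/4.5-.5,170+(y+.5)/4.5-.5)
C=lambda x,y:(260+(x+.5)/6-.5,160+(y+.5)/6-.5)
for n,a,b,z in(("dot",(497,133),(223,280),.075),("knob",(307,110),(400,300),.116),("boss",(627,208),(305,100),.108),("rim",(400,291),(532,158),.104)):
    print(n,plane(s,*S(*a),z),plane(c,*C(*b),z),tri(s,S(*a),c,C(*b)))
for p in((195,392),(455,462),(330,178)): print(plane(s,*S(*p),.076))
for p in((717,248),(615,100)): print(plane(c,*C(*p),.076))
print(manip.get_obs())
E
```

```text
dot [ 0.5377 -0.0866  0.075 ] [ 0.5379 -0.0838  0.075 ] [ 0.538  -0.0844  0.076 ]
knob [ 0.6457 -0.0374  0.116 ] [ 0.6448 -0.0343  0.116 ] [ 0.6456 -0.0351  0.1173]
boss [0.4533 0.0218 0.108 ] [0.4589 0.0199 0.108 ] [0.4545 0.0211 0.106 ]
rim [0.569  0.1057 0.104 ] [0.5744 0.1027 0.104 ] [0.5704 0.1042 0.1017]
[0.6685 0.169  0.076 ]
[0.527  0.2015 0.076 ]
[ 0.6311 -0.0258  0.076 ]
[0.6714 0.1635 0.076 ]
[0.5288 0.1993 0.076 ]
{'time': 0.1, 'joints': array([-0.0417,  0.3116,  0.014 ,  1.5129, -0.0044,  1.3192, -0.0272]), 'joint_vel': array([ 0.0003, -0.0013,  0.0006, -0.0035,  0.0013, -0.0024,  0.0004]), 'tau': array([  0.0016, -38.0854,   0.147 , -23.1243,   0.0122,   0.0081,
         0.    ]), 'tool_pos': array([0.5493, 0.    , 0.2303]), 'ee_rot': array([[-0.0001,  1.    , -0.0021],
       [ 1.    ,  0.0001, -0.0001],
       [-0.0001, -0.0021, -1.    ]]), 'force': array([-0.5686, -0.5062, -0.1314]), 'wrist_torque': array([ 0.0159, -0.0059,  0.0126]), 'grip_force': 0.0, 'gripper_width': 0.08510576650053296}
```

```bash
cat >> h.py <<'E'
DOT=np.array([.538,-.085]); PIV=np.array([.4548,.0214]); YAW=np.radians(-13.)
EX=np.array([np.cos(YAW),np.sin(YAW)]); EY=np.array([-EX[1],EX[0]])
def R(a): # tool down, closing line at world angle a
    y=np.array([np.cos(a),np.sin(a),0]); z=np.array([0,0,-1.]); return np.column_stack([np.cross(y,z),y,z])
def arc(phi,z=.104,r=.2): return np.r_[PIV+r*np.array([np.cos(phi),np.sin(phi)]),z], R(phi+np.pi/2)
E
python3 - <<'E'
from h import *
np.set_printoptions(precision=3,suppress=True)
K=np.array([.6456,-.0351]); v=K-PIV; p0=np.arctan2(v[1],v[0]); print(np.hypot(*v),p0, YAW-p0)
manip.command_gripper(.055,20)
manip.move_to(np.r_[K,.2],R(p0+np.pi/2))
manip.movel(np.r_[K,.104],.1)
print(manip.get_obs()["force"])
manip.command_gripper(.028)
o=manip.get_obs(); print(o["force"],o["gripper_width"],o["time"],o["joints"])
snap("side","side1")
E
```

```text
0.19898967309888216 -0.2878948360162442 0.061002033256981364
[ 0.47   1.119 -0.099]
[-0.413  0.702  0.619] 0.02813418518138036 3.1583 [ 0.138  0.604 -0.173  1.395  0.107  1.152  1.234]
```

Run:
```python
from h import *
d=load("side1"); c=d["color"][130:290,220:420,::-1]
cv2.imwrite("pics/side1c.png",cv2.resize(c,None,fx=3.5,fy=3.5,interpolation=cv2.INTER_CUBIC))
```

```text
(no output)
```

View pics/side1c.png

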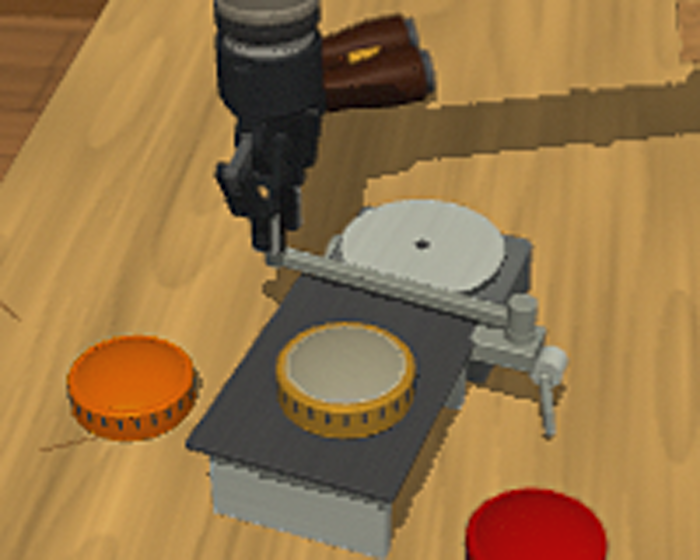

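The fingers straddle the knob at about (275,235), and the arm has not moved. Now I swing it.

Run:
```python
from h import *
np.set_printoptions(precision=3,suppress=True)
p=-.288
for q in np.linspace(p,YAW-1.70-.03,8)[1:]:
    manip.movel(arc(q)[0],.1,arc(q)[1]); o=manip.get_obs(); print(round(YAW-q,3),o["force"],o["joints"][[0,5,6]])
f0=o["force"][:2]
for k in range(10):
    q-=.012; manip.movel(arc(q)[0],.05,arc(q)[1]); manip.sleep(.1); o=manip.get_obs(); print(round(YAW-q,3),o["force"])
    if np.hypot(*o["force"][:2])>8: break
snap("side","side2"); print(o["time"],q)
```

```text
0.3 [-0.17   0.087 -0.073] [0.174 1.13  1.092]
0.538 [ 0.167  0.118 -1.16 ] [0.204 1.1   0.946]
0.776 [0.615 0.912 0.172] [0.226 1.065 0.795]
1.015 [0.168 0.247 0.977] [0.237 1.029 0.634]
1.253 [-0.746 -0.808 -0.26 ] [0.235 0.993 0.457]
1.492 [ 0.417  0.131 -0.285] [0.218 0.96  0.257]
1.73 [-0.421  0.284 -0.233] [0.188 0.935 0.022]
1.742 [ 1.349  0.055 -0.169]
1.754 [-0.02   0.38   0.715]
1.766 [-0.865 -0.263 -0.299]
1.778 [ 2.497 -1.763 -3.183]
1.79 [ 7.386 -1.886 -5.722]
1.802 [12.165 -4.687 -9.427]
9.6833 -2.028892802759263
```

The stop is reached. I back off, lift out, go behind the lens and look.

Run:
```python
from h import *
np.set_printoptions(precision=4,suppress=True)
q=-2.029+.03
manip.movel(arc(q)[0],.05,arc(q)[1]); print(manip.get_obs()["force"])
manip.command_gripper(.045)
manip.movel(arc(q,.21)[0],.15)
L=np.array([.5705,.104]); u=(DOT-L)/np.linalg.norm(DOT-L); a=np.arctan2(u[1],u[0])+np.pi/2; print(a)
manip.command_gripper(.06)
P=L-u*.072; manip.move_to(np.r_[P,.21],R(a))
d=snap("side","side3"); snap("wrist","wrist3"); print(manip.get_obs()["time"])
c=d["color"][150:300,240:420,::-1]
w=load("wrist3")["color"][:,:,::-1]
c=cv2.resize(c,(480,400),interpolation=cv2.INTER_CUBIC)
cv2.imwrite("pics/v3.png",np.vstack([c[:, :],cv2.resize(w,(480,300))])[:600])
cv2.imwrite("pics/v3.png",np.hstack([cv2.resize(c,(400,334)),cv2.resize(w,(400,250))[:334] if 0 else cv2.copyMakeBorder(cv2.resize(w,(400,250)),0,84,0,0,cv2.BORDER_CONSTANT)]))
```

```text
[ 2.3203 -0.1657  0.4699]
-0.17029222399650745
13.0417
```

View pics/v3.png

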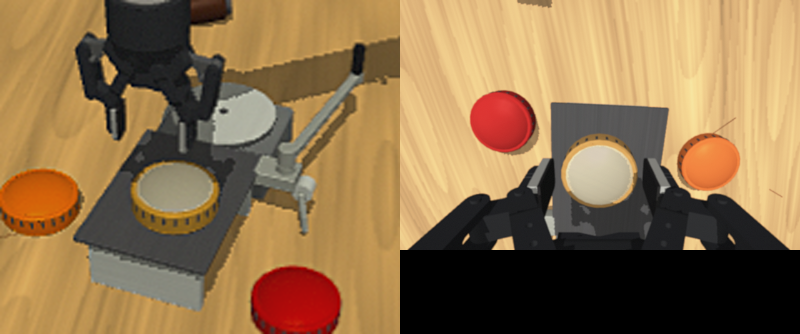

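Stop arm lies aside beside the pan and the lens is still in place. In the half-scale wrist view the lens rim spans about x 561–637, y 140–208. I measure the lens from there.

Run:
```python
from h import *
np.set_printoptions(precision=4,suppress=True)
w=load("wrist3"); print(w["xyz"],w["orientation"]); o=manip.get_obs(); print(o["tool_pos"],proj(w,np.r_[o["tool_pos"][:2],.08]))
def lens(d,z=.104,box=None):
    c=d["color"]; h=cv2.cvtColor(c,cv2.COLOR_RGB2HSV); 
    m=((h[...,0]>12)&(h[...,0]<28)&(h[...,1]>170)).astype(np.uint8)
    x0,x1,y0,y1=box; mm=np.zeros_like(m); mm[y0:y1,x0:x1]=m[y0:y1,x0:x1]
    return mm
# glass disc: low-saturation bright pixels inside the rim
for n,f,b in(("wrist","wrist3",(240,400,200,345)),("side","side3",(290,345,215,260))):
    d=load(f); h=cv2.cvtColor(d["color"],cv2.COLOR_RGB2HSV); m=((h[...,1]<70)&(h[...,2]>120)).astype(np.uint8)
    x0,x1,y0,y1=b; mm=np.zeros_like(m); mm[y0:y1,x0:x1]=m[y0:y1,x0:x1]
    cs=cv2.findContours(mm,cv2.RETR_EXTERNAL,cv2.CHAIN_APPROX_NONE)[0]; cc=max(cs,key=cv2.contourArea)
    e=cv2.fitEllipse(cc); print(n,e)
    pts=np.array([plane(d,*p[0],.104)[:2] for p in cc]); print(cv2.minEnclosingCircle(pts.astype(np.float32)))
```

```text
[0.5962 0.2457 0.3522] [[ 0.9846  0.1677  0.0491]
 [-0.1747  0.9411  0.2896]
 [ 0.0023 -0.2937  0.9559]]
[0.5831 0.1724 0.2104] [316.5659 188.0293]
wrist ((317.7996826171875, 279.6302490234375), (93.2253189086914, 103.0071029663086), 86.2928237915039)
((0.5722249150276184, 0.10423942655324936), 0.04133810102939606)
side ((318.4654541015625, 233.84732055664062), (20.75648307800293, 31.71444320678711), 87.88414001464844)
((0.5700758099555969, 0.10277808457612991), 0.040851712226867676)
```

```bash
cat >> h.py <<'E'
L0=np.array([.5712,.104]); U=(DOT-L0)/np.linalg.norm(DOT-L0); AP=np.arctan2(U[1],U[0])+np.pi/2
E
python3 - <<'E'
from h import *
np.set_printoptions(precision=4,suppress=True)
P=L0-U*.070
manip.movel(np.r_[P,.095],.1,R(AP)); f=manip.get_obs()["force"]
manip.movel(np.r_[P,.080],.03); o=manip.get_obs(); print(f,o["force"],o["tool_pos"])
for s in(.055,.049,.04):
    manip.movel(np.r_[L0-U*s,.080],.04); print(s,manip.get_obs()["force"])
manip.movel(np.r_[L0+U*.06,.080],.05); o=manip.get_obs(); print(o["force"],o["time"])
d=snap("side","side4"); snap("wrist","wrist4")
c=cv2.resize(d["color"][150:300,240:420,::-1],(400,334)); w=cv2.resize(load("wrist4")["color"][:,:,::-1],(400,250))
cv2.imwrite("pics/v4.png",np.hstack([c,cv2.copyMakeBorder(w,0,84,0,0,cv2.BORDER_CONSTANT)]))
E
```

```text
[-0.8008  0.2282  1.0691] [-0.0258 -0.6901  0.3893] [0.5833 0.1729 0.0798]
0.055 [-1.1434  0.3083 -0.4727]
0.049 [ 0.745  -0.5032 -0.7211]
0.04 [-0.4843  1.1986  0.5402]
[0.6927 2.6141 0.878 ] 18.3417
```

View pics/v4.png

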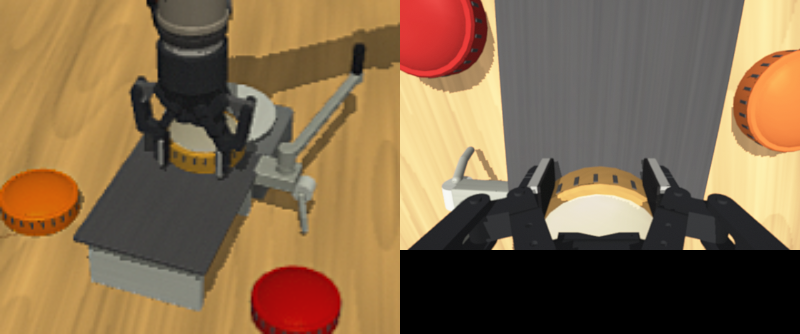

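The lens sits centred between the fingers and still flat on the ledge; its rear bottom edge in the wrist view is at about (197,166) half-scale. From this I get the TCP-to-lens offset, then push to 8 mm short of centre.

```bash
cat >> h.py <<'E'
def rear(d,z,cols=range(290,345,3)):
    h=cv2.cvtColor(d["color"],cv2.COLOR_RGB2HSV); m=(h[...,0]>12)&(h[...,0]<28)&(h[...,1]>120)&(h[...,2]>60)
    pts=[]
    for u in cols:
        r=[v for v in range(150,380) if m[v:v+4,u].all()]
        if r: pts.append(plane(d,u,r[0]-.5,z)[:2])
    pts=np.array(pts)
    from scipy.optimize import least_squares
    return pts,least_squares(lambda c:np.hypot(*(pts-c).T)-.048,pts.mean(0)+U*.045).x
E
python3 - <<'E'
from h import *
np.set_printoptions(precision=4,suppress=True)
d=load("wrist4"); p,c=rear(d,.076); t=manip.get_obs()["tool_pos"][:2]
print(p[::5],c,(c-t)@U,(c-t)@np.array([-U[1],U[0]]))
E
```

```text
[[0.5484 0.0435]
 [0.5553 0.0438]
 [0.562  0.0431]
 [0.5685 0.0409]] [ 0.5531 -0.0042] 0.049838511581087604 0.0008785434430477364
```

Run:
```python
from h import *
np.set_printoptions(precision=4,suppress=True)
for s,v in((.085,.04),(.056,.025)):
    manip.movel(np.r_[DOT-U*s,.080],v); o=manip.get_obs(); print(s,o["force"],o["time"])
manip.sleep(.3)
d=snap("side","side5"); w=snap("wrist","wrist5"); s=snap("scene","scene5")
p,c=rear(w,.072); t=manip.get_obs()["tool_pos"][:2]
print(c,(c-DOT)@EX,(c-DOT)@EY,(c-t)@U)
a=cv2.resize(d["color"][150:300,240:420,::-1],(400,334)); b=cv2.resize(s["color"][160:250,260:390,::-1],(400,277),interpolation=cv2.INTER_CUBIC)
cv2.imwrite("pics/v5.png",np.hstack([a,cv2.copyMakeBorder(b,0,57,0,0,cv2.BORDER_CONSTANT)]))
```

```text
0.085 [0.5166 2.7868 1.979 ] 19.7667
0.056 [-1.4204  1.3778 -0.8519] 21.075
[ 0.5393 -0.0797] 4.702461817088373e-05 0.005463559410049818 0.05039359989110081
```

View pics/v5.png

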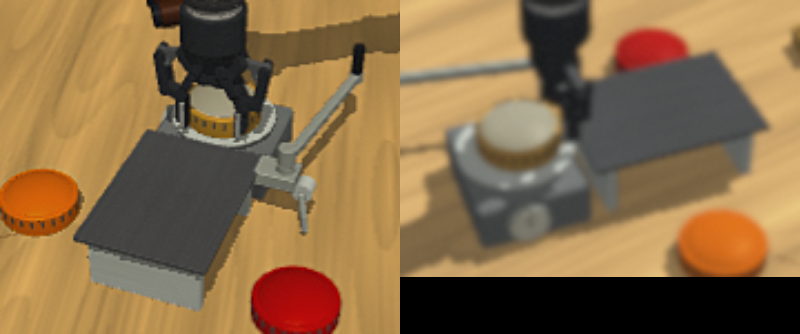

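The lens is flat on the pan, about 5.5 mm short. I finish slowly, retreat, and check it against the pan outline.

Run:
```python
from h import *
np.set_printoptions(precision=4,suppress=True)
T=DOT-U*.0505
manip.movel(np.r_[T,.080],.012); manip.sleep(.3); print(manip.get_obs()["force"])
manip.movel(np.r_[T-U*.03,.080],.05); manip.movel(np.r_[T-U*.03,.2],.12)
manip.movel(np.r_[T+U*.01,.24],.12)
w=snap("wrist","wrist6")
manip.movel(np.r_[T-U*.12,.26],.15)
d=snap("side","side6"); s=snap("scene","scene6"); print(manip.get_obs()["time"])
a=cv2.resize(d["color"][180:255,290:390,::-1],(400,300),interpolation=cv2.INTER_CUBIC); b=cv2.resize(w["color"][:,:,::-1],(400,250))
c=cv2.resize(s["color"][170:245,260:360,::-1],(400,300),interpolation=cv2.INTER_CUBIC)
cv2.imwrite("pics/v6.png",np.vstack([np.hstack([a,c]),np.hstack([b,b*0])]))
```

```text
[ 1.4027  2.665  -0.8675]
26.1333
```

View pics/v6.png

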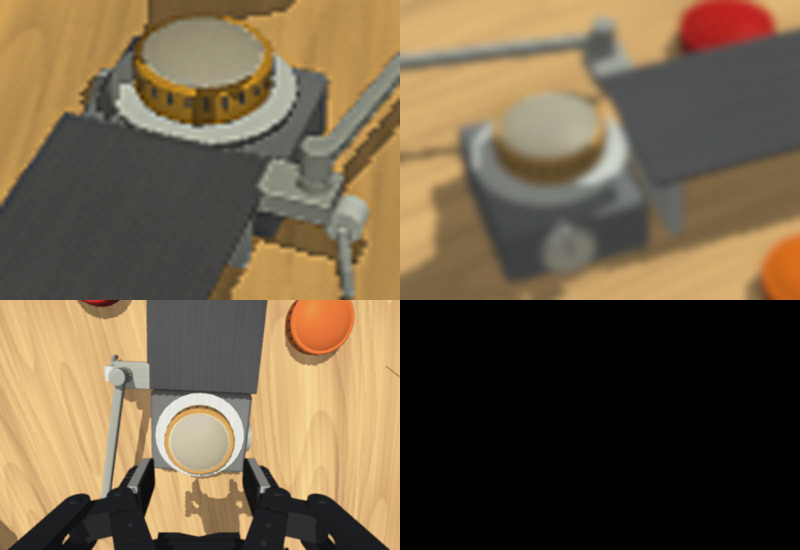

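```bash
cat > m.py <<'E'
from h import *
from scipy.optimize import least_squares
np.set_printoptions(precision=4,suppress=True)
def circ(pts,r): return least_squares(lambda c:np.hypot(*(pts-c).T)-r,pts.mean(0),loss="soft_l1",f_scale=.001)
def measure(d,c0,R0):
    h=cv2.cvtColor(d["color"],cv2.COLOR_RGB2HSV).astype(int); S,V=h[...,1],h[...,2]
    bright=(V>165)&(S<40); out,inn=[],[]
    for a in np.linspace(0,2*np.pi,180,endpoint=False):
        k=[(c0[0]+r*np.cos(a),c0[1]+r*np.sin(a)) for r in np.arange(R0*.4,R0*1.35,.5)]
        b=[bright[int(round(y)),int(round(x))] for x,y in k]; g=[S[int(round(y)),int(round(x))]>110 for x,y in k]
        run=[i for i in range(len(b)) if b[i] and any(g[:i])]
        if len(run)>4: out.append(plane(d,*k[run[-1]],.071)[:2])
        gi=[i for i in range(len(g)) if g[i]]
        if gi and gi[0]<len(k)*.65: inn.append(plane(d,*k[gi[0]],.099)[:2])
    out,inn=np.array(out),np.array(inn); P=circ(out,.065); 
    # glass edge radius free
    G=least_squares(lambda c:np.hypot(*(inn-c[:2]).T)-c[2],[*inn.mean(0),.042],loss="soft_l1",f_scale=.001)
    e=G.x[:2]-P.x; print("pan",P.x,len(out),np.abs(P.fun).mean(),"glass",G.x,len(inn),np.abs(G.fun).mean(),"err bx,by",e@EX,e@EY)
E
python3 - <<'E'
from m import *
measure(load("wrist6"),(320,225),70)
E
```

```text
pan [ 0.5401 -0.0836] 162 0.0010642626491634496 glass [ 0.5396 -0.0823  0.0421] 180 0.00024166646041184233 err bx,by -0.0008115547349431659 0.001238110844470512
```

The measured offset is 1.5 mm or less, the lens is flat, and the stop arm is aside. I hand in.

Run:
```python
from h import *
manip.sleep(.5); print(manip.get_obs()["force"]); print(manip.hand_in())
```

```text
[ 0.3048342  -0.07026105 -0.04073789]
the job is handed in; nothing more can be done
None
```

The job is handed in: the stop arm is swung aside to its stop, and the objective was slid along the ledge onto the pan, where it sits flat and within about 1.5 mm of centre by the wrist camera, in under 27 s of robot time.

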